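# Stack the spare stack-nest crate on the crate of sample jars

## Task

Pick up the empty stack-nest crate and set it down gently on top of the matching crate that holds the two jars, turned end for end so that its feet stand on the lugs inside the lower rim and it is stacked level, not nested down onto the jars. Let go of it, do not shift the crate of jars, and leave the plain straight-sided box alone.

Things in the scene. Friction and masses are not known exactly. Their poses are not given: they have to be found in the camera images.
- spare_crate: Empty stack-nest crate, blue plastic, 0.2 kg, 80 mm high, on the bench. Upright rim band 156 (x) x 70 (y) mm, 54 to 80 mm up: grip it there across the 70 mm, at mid-length. Below, walls lean in to a 46 mm wide foot. Origin: centre of underside, z up. +x end: one middle foot, two corner lugs inside the rim. -x end: two corner feet, one middle lug.
- spare_foot (a point): Underside of the empty crate's single middle foot (16 mm wide), 64 mm from its origin along +x: tells which end is which. The two corner feet at the other end also reach 64 mm out and lie 14 to 23 mm either side of the middle line.
- full_crate: Identical crate (same axes, origin) with two capped amber jars 48 mm high; 0.6 kg, loose. Lugs: flat shelves seen from above, 6 mm below the rim, 50 to 75 mm from centre: two in the +x corners, one mid -x. Same way round, a crate sinks in onto the jars; turned 180 degrees its feet land on the lugs, undersides then 74 mm apart, with about 10 mm of play in the rim every way.
- plain_box: Bystander: plain straight-sided open box of the same blue plastic, 156 x 70 x 60 mm high, without feet, rim band or lugs. Origin: centre of its underside. Not to be moved.
There are look-alikes about, which are no part of the job. What is shaped like the spare_crate but red is not meant.

How it is judged:
By the outcome, as a careful person would: the job done as asked, in the order asked, and still so for the second after the job is handed in, with the robot touching nothing.
It also fails if it takes over 43 s, if anything falls off the work surface, if the arm or the gripper's body presses on something with over 40 N, if the wrist force passes 120 N, or if a joint passes its speed limit or range.

## Robot

A 6-joint arm with a two-finger parallel gripper is mounted at the origin on the work surface. World frame = base frame: x ahead of the robot, y to its left, z up, the work surface at z = 0. Lengths are in m, angles in rad, forces in N, time in s.
With the tool pointing down it reaches from about 0.375 to 0.9 m from the base axis. Payload 3.1 kg.
Tool frame: the origin (TCP) lies between the finger pads; the fingertips stand 8 mm ahead of it and the grasp point (between the pads) lies 11 mm behind it (ctrl.tip_reach is the distance from the TCP to the fingertips, in m); z points along the fingers, y is the line along which they close (so a half turn about z gives the same grasp; the last joint's range is limited). The gripper opens to 85 mm and grips with 20 to 120 N. Pads are 22 mm wide; open, the fingers measure 114 mm over their backs; the gripper's body (76 mm by 85 mm) begins 54 mm behind the grasp point. The pads swing forward as they close: fully open they stand 13 mm farther back than shut.
Start: joints at [0.949, 0.527, 1.433, -0, 1.181, -0.178], TCP at [0.268, 0.564, 0.239] pointing down, gripper open.
Joint ranges: [-3.08, 3.08], [-0.75, 2.2], [0.22, 2.44], [-1.43, 4.57], [0, 2.65], [-2.85, 2.85]. Speed limits (rad/s): [2.79, 2.79, 3.14, 3.14, 3.14, 3.14].

## Interface

Orientations are given as a 3x3 rotation matrix whose columns are the frame's x, y, z axes.
In Python, from workcell import ctrl gives the robot as it stands.
- The arm moves only by the shell command python3 -m jog 'ROWS' [FORCE]. ROWS is text: rows parted by semicolons, each of 7 numbers parted by spaces: the shift along the tool's x, y, z each as a share of 80 cm, from -1 to 1, then the turn, a rotation vector about the tool's x, y, z each as a share of 90 degrees, from -1 to 1, then the closure, from 0 (fully open) to 1 (shut). In form: x y z rx ry rz gripper; .... A call has 1 to 8 rows; each row shifts and turns the commanded pose from where the row before left it, along the tool's axes as they then stand; what a row does not reach is not made up. A row lasts 1/10 s, in which the tool goes at most 50 mm and 8.59 degrees, less where a joint would pass 70% of its speed; a pose out of reach is approached as far as the arm can. A call with a number of a shift or a turn outside -1 to 1 is refused whole. A call with a gripper value outside its range is refused whole. The fingers move at their own pace and stop on an object; FORCE is the grip in N (left out, the last holds). Time passes only in rows, so rows that do not move let the fingers close. It gives the time, the measured TCP pose, the force, the opening and the grip force at its end, in the units of the state.
- ctrl.sense(): the state, without advancing time (a new reading comes with each control period).
- ctrl.capture(name): name is "scene" or "top" or "wrist"; returns (picture, depth): 420x560x3 uint8, red, green, blue; 420x560 float32, m along the optical axis (not along the pixel's ray), 0 where there is no reading.
- ctrl.camera_info(name): a dict with "fov_y" (degrees; the focal length in pixels is half the picture's height over the tangent of half this angle, whatever the lens; pixels are square), "cx", "cy" (the principal point, pixels), "k1" (the pictures are not rectified: a ray, as slopes to the right and down, at radius r is drawn at 1 + k1 r^2 times it, then the intrinsics apply), "pose" (4x4, takes a point from camera to world coordinates). Camera axes: x right, y up, looking along -z (the intrinsics and any distortion apply to the point x, -y, -z); pixel columns grow to the right and rows downward; lengths in m; the calibration is good to about 2 mm. A picture is of the moment at which its call begins: read the wrist's pose just before it. camera_info takes no time and is no camera call; for the wrist camera it gives the pose at the moment of the call.
- ctrl.close_job(): hands the job in; it is judged then, once.
The state is a dict: "t": time; "joint_positions": joint angles; "qd": joint speeds; "tau": joint torques, N m; "eef_pos": TCP position; "tool_rot": TCP orientation; "contact_force": force on the tool from outside, world axes, zero at the start; "torque": the same for the moment, N m; "width": finger opening in m; "finger_force": force on a finger pad.
Only numpy, scipy, OpenCV 4.12 (cv2) and the standard library are available. Lean on these libraries where they do the work, as an engineer would, in place of code of your own. Each camera call takes 0.05 s, during which the arm holds its last target. There are 200 camera calls.

## Working session

There is one attempt and no reset: what is moved stays moved. The work goes in short steps, Python scripts to look and compute and a shell command to move; the robot and the scene stay as the last step left them, time stands still between calls to the robot, and variables do not carry over. Pictures are saved under pics/ and viewed, at most 10 in all, crops included, and the job is handed in when it is done.

```bash
ls; mkdir -p pics; cat > h.py <<'E'
import numpy as np, cv2
from workcell import ctrl
def snap(n):
    info=ctrl.camera_info(n); im,d=ctrl.capture(n); return im,d,info
def K(info):
    f=210/np.tan(np.radians(info['fov_y'])/2); return f,info['cx'],info['cy'],info['k1']
def slopes(info,uv):
    f,cx,cy,k=K(info); p=(np.atleast_2d(uv).astype(float)-[cx,cy])/f; s=p.copy()
    for _ in range(30): s=p/(1+k*(s**2).sum(1,keepdims=True))
    return s
def pts(info,uv,d):
    s=slopes(info,uv); d=np.asarray(d,float).reshape(-1,1)
    c=np.hstack([s[:,:1]*d,-s[:,1:]*d,-d]); P=np.array(info['pose']); return c@P[:3,:3].T+P[:3,3]
def plane(info,uv,z):
    a=pts(info,uv,np.ones(len(np.atleast_2d(uv)))); o=np.array(info['pose'])[:3,3]; r=a-o
    return o+r*((z-o[2])/r[:,2:])
def cloud(info,d):
    v,u=np.mgrid[:420,:560]; P=pts(info,np.c_[u.ravel(),v.ravel()],d.ravel()); P[d.ravel()==0]=np.nan
    return P.reshape(420,560,3)
def save(n,im): cv2.imwrite('pics/'+n,cv2.cvtColor(im,cv2.COLOR_RGB2BGR))
E
python3 - <<'E'
from h import *
for n in ['top','scene']:
    im,d,i=snap(n); np.savez(n+'.npz',im=im,d=d,info=np.array(i,dtype=object)); save(n+'0.png',im); print(n,i)
print(ctrl.sense()['t'])
E
```

```text
pics
top {'fov_y': 48.51175586117767, 'cx': 275.4757395375553, 'cy': 218.5559625324029, 'k1': 0.03215302782084504, 'pose': array([[ 0.00764788,  0.9816027 , -0.1907817 ,  0.43403129],
       [-0.99994274,  0.00893528,  0.00588864, -0.00511204],
       [ 0.007485  ,  0.19072574,  0.98161483,  0.84184812],
       [ 0.        ,  0.        ,  0.        ,  1.        ]])}
scene {'fov_y': 46.22569277382563, 'cx': 284.24338506534167, 'cy': 205.05987827215037, 'k1': 0.010924385749930285, 'pose': array([[-0.61410705, -0.49175102,  0.61729528,  1.19845989],
       [ 0.78905834, -0.36659582,  0.49294467,  0.50049689],
       [-0.01610817,  0.78980279,  0.61314932,  0.67389003],
       [ 0.        ,  0.        ,  0.        ,  1.        ]])}
0.1
```

View pics/top0.png

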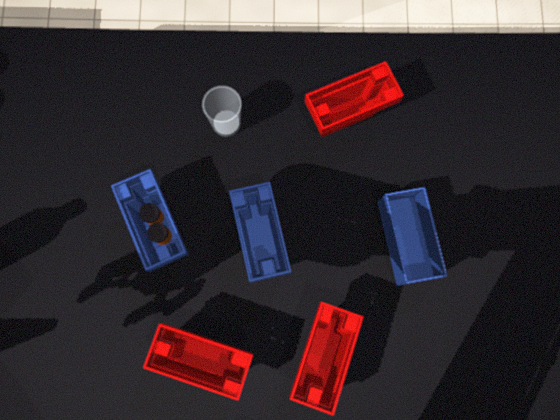

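View pics/scene0.png

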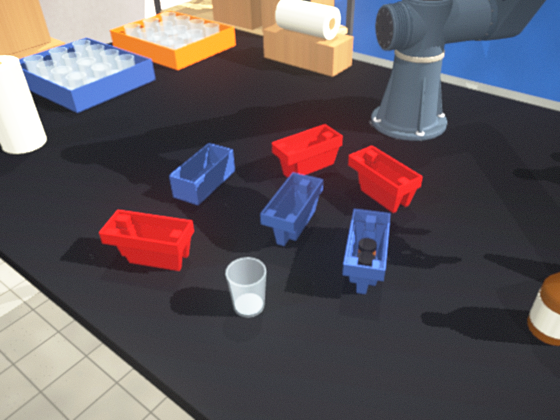

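The top picture shows the blue candidates: the crate with jars at (149,220), an empty crate with lugs at (259,232), and a box without lugs at (412,236). The red look-alikes are at (353,97), (198,360) and (327,358). From the description, the spare is (259,232), the full crate (149,220) and the plain box (412,236). I'll check that choice in one crop and measure.

```bash
cat > m.py <<'E'
from h import *
def rims(n,zmin=0.068,zmax=0.095,save=None):
    if save: z=np.load(save,allow_pickle=True); im,d,i=z['im'],z['d'],z['info'].item()
    else: im,d,i=snap(n)
    P=cloud(i,d); hsv=cv2.cvtColor(im,cv2.COLOR_RGB2HSV)
    m=((hsv[...,0]>100)&(hsv[...,0]<130)&(hsv[...,1]>90)&(hsv[...,2]>40)).astype(np.uint8)
    nl,L,st,ce=cv2.connectedComponentsWithStats(m)
    for k in range(1,nl):
        if st[k,4]<800: continue
        Q=P[L==k]; Q=Q[np.isfinite(Q[:,0])]
        if len(Q)<100: continue
        if np.hypot(*np.median(Q,0)[:2])>0.95: continue
        h=np.percentile(Q[:,2],[50,90,95,98]); top=np.percentile(Q[:,2],97)
        R=Q[Q[:,2]>top-0.006]
        (c,s,a)=cv2.minAreaRect(R[:,:2].astype(np.float32)); b=cv2.boxPoints((c,s,a))
        e=[b[1]-b[0],b[2]-b[1]]; l=max(e,key=np.linalg.norm)
        # hull of mask cast onto the rim plane
        print(n,ce[k].round(),'n',len(R),'z',h.round(4),'c',np.round(c,4),'size',np.round(s,4),'long axis deg',round(np.degrees(np.arctan2(l[1],l[0]))%180,2))
if __name__=='__main__':
    rims('top',save='top.npz'); rims('scene',save='scene.npz')
E
python3 - <<'E'
import m; m.rims('top',save='top.npz'); m.rims('scene',save='scene.npz')
from h import *
im=np.load('top.npz',allow_pickle=True)['im'][155:295,95:305]
save('crop1.png',cv2.resize(im,None,fx=3.6,fy=3.6,interpolation=cv2.INTER_CUBIC))
E
```

```text
top [147. 219.] n 738 z [0.0543 0.0797 0.0809 0.0818] c [0.581  0.2025] size [0.1574 0.0714] long axis deg 25.08
top [260. 232.] n 671 z [0.0342 0.079  0.0804 0.0814] c [0.562  0.0169] size [0.1563 0.0701] long axis deg 13.55
top [411. 236.] n 643 z [0.0057 0.0578 0.0597 0.0609] c [ 0.5618 -0.2471] size [0.1556 0.0728] long axis deg 10.79
scene [94. 84.] n 437 z [0.0347 0.0625 0.0653 0.0672] c [ 0.3814 -0.9971] size [0.3048 0.3694] long axis deg 90.29
scene [202. 173.] n 405 z [0.0288 0.0538 0.0563 0.0575] c [ 0.565  -0.2464] size [0.1593 0.0733] long axis deg 10.82
scene [292. 207.] n 501 z [0.054  0.0757 0.0774 0.0785] c [0.5638 0.017 ] size [0.1608 0.0719] long axis deg 13.07
scene [366. 248.] n 530 z [0.0525 0.0768 0.0782 0.079 ] c [0.5834 0.2022] size [0.1605 0.0699] long axis deg 25.17
```

View pics/crop1.png

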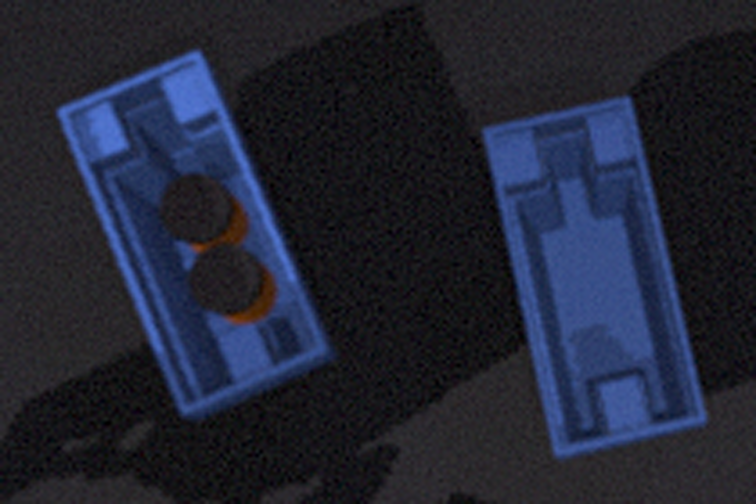

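The crop shows the full crate (jars) and the spare, each with its two corner lugs at the far (upper) end, so both +x ends point away from the robot: full at about 25.1° and spare at about 13.3°. Both views agree within 3 mm and give a rim height of about 0.08 m. Next I'll work out the gripper yaw.

```bash
cat > go.py <<'E'
import sys; from h import *
def need(x,y,z,xdeg):
    """tool-frame shift (share of .8 m) and rz (share of 90deg) to a pose with tool x at xdeg, pointing down"""
    s=ctrl.sense(); R=np.array(s['tool_rot']); p=np.array(s['eef_pos'])
    yaw=np.degrees(np.arctan2(R[1,0],R[0,0])); d=np.array([x,y,z])-p
    print('t',round(s['t'],2),'p',p.round(4),'yaw',yaw.round(2),'tilt z',R[:,2].round(4),'j',np.round(s['joint_positions'],3),'w',s['width'],'F',np.round(s['contact_force'],2),'ff',s['finger_force'])
    print('shift tool axes/.8',(R.T@d/.8).round(4),'world d',d.round(4),'  rz/90 (tool): ',[round(-(((xdeg+k-yaw+180)%360)-180)/90,4) for k in (0,180)])
if __name__=='__main__': need(*map(float,sys.argv[1:]))
E
python3 go.py .563 .017 .16 13.3; python3 -c "
from workcell import ctrl; print(ctrl.tip_reach)"
```

```text
t 0.1 p [0.268  0.5639 0.2384] yaw 154.57 tilt z [-0.0012 -0.0017 -1.    ] j [ 0.948  0.528  1.434  0.     1.181 -0.179] w 0.08522296614176793 F [ 0.14 -0.57 -0.75] ff 0.0
shift tool axes/.8 [-0.6267 -0.4589  0.0987] world d [ 0.295  -0.5469 -0.0784]   rz/90 (tool):  [np.float64(1.5697), np.float64(-0.4303)]
0.008
```

```bash
python3 -m jog '-0.05 -0.0366 0 0 0 0 0; -0.05 -0.0366 0 0 0 0 0; -0.05 -0.0366 0 0 0 0 0; -0.05 -0.0366 0 0 0 0 0; -0.05 -0.0366 0 0 0 0 0; -0.05 -0.0366 0 0 0 0 0; -0.05 -0.0366 0 0 0 0 0; -0.05 -0.0366 0 0 0 0 0' 30; python3 -m jog '-0.05 -0.0366 0 0 0 0 0; -0.05 -0.0366 0 0 0 0 0; -0.05 -0.0366 0 0 0 0 0; -0.05 -0.0366 0 0 0 0 0; 0 0 0 0 0 -0.09 0; 0 0 0 0 0 -0.09 0; 0 0 0 0 0 -0.09 0; 0 0 0 0 0 -0.09 0';  python3 go.py .563 .017 .16 13.3
```

```text
t: 0.9
eef_pos: [0.4571, 0.2136, 0.2391]
tool_rot: [[-0.903, 0.429, -0.0], [0.429, 0.903, -0.0], [0.0, -0.0, -1.0]]
contact_force: [0.7, 0.6, 0.7]
width: 0.0854
finger_force: 0.0
t: 1.7
eef_pos: [0.5506, 0.0407, 0.2388]
tool_rot: [[-0.992, -0.127, -0.001], [-0.127, 0.992, 0.0], [0.001, 0.0, -1.0]]
contact_force: [0.7, -1.2, 0.1]
width: 0.0853
finger_force: 0.0
t 1.7 p [0.5506 0.0407 0.2388] yaw -172.73 tilt z [-1.3e-03  2.0e-04 -1.0e+00] j [-0.129  0.431  1.617  0.     1.096 -1.826] w 0.08532167652927414 F [ 0.7  -1.2   0.05] ff 0.0
shift tool axes/.8 [-0.0117 -0.0314  0.0985] world d [ 0.0124 -0.0237 -0.0788]   rz/90 (tool):  [np.float64(1.933), np.float64(-0.067)]
```

```bash
python3 -m jog '-0.0117 -0.0314 0 0 0 0 0; 0 0 0 0 0 -0.067 0; 0 0 0 0 0 0 0; 0 0 0 0 0 0 0' >/dev/null;  python3 go.py .563 .017 .075 13.3
python3 - <<'E'
import m; from h import *
im,d,i=snap('wrist'); save('w1.png',im); np.savez('w1.npz',im=im,d=d,info=np.array(i,dtype=object)); m.rims('wrist',save='w1.npz')
E
```

```text
t 2.1 p [0.5628 0.0174 0.2389] yaw -167.12 tilt z [-1.2e-03  3.0e-04 -1.0e+00] j [-0.168  0.445  1.59   0.     1.108 -1.963] w 0.08578401438578923 F [-1.18  0.04 -0.31] ff 0.0
shift tool axes/.8 [-0.0004 -0.0007  0.2049] world d [ 0.0002 -0.0004 -0.1639]   rz/90 (tool):  [np.float64(1.9954), np.float64(-0.0046)]
wrist [ 50. 134.] n 1643 z [0.0279 0.0538 0.0567 0.0588] c [ 0.562  -0.2474] size [0.1569 0.0719] long axis deg 9.84
wrist [277. 189.] n 628 z [0.0246 0.0676 0.0737 0.0772] c [0.5633 0.0155] size [0.1504 0.0646] long axis deg 13.42
wrist [407. 213.] n 322 z [0.0625 0.0764 0.0782 0.0794] c [0.5681 0.1515] size [0.1032 0.1367] long axis deg 109.8
wrist [447. 243.] n 689 z [0.0536 0.0742 0.0774 0.0793] c [0.5551 0.1849] size [0.2171 0.1064] long axis deg 56.7
```

View pics/w1.png

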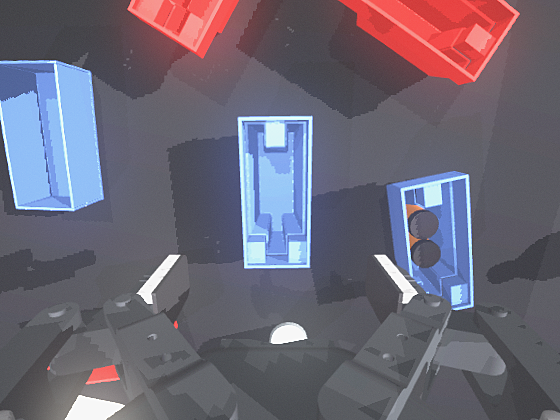

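The wrist picture shows the spare centred, with rim corners at about (239,117), (313,117), (310,268) and (244,268). Its middle lug is at (275,135) and its corner lugs are at (257,247) and (300,247). I'll cast those corners to check the centre.

```bash
python3 - <<'E'
from h import *
i=np.load('w1.npz',allow_pickle=True)['info'].item()
c=np.array([[238.5,116.5],[313,116.5],[310.5,268.5],[244,268.5]])
q=plane(i,c,.08)[:,:2]; print(q.round(4),q.mean(0).round(4)); e=lambda a,b:(np.linalg.norm(b-a).round(4),(np.degrees(np.arctan2(*(b-a)[::-1]))).round(2))
print(e(q[0],q[3]),e(q[1],q[2]),e(q[0],q[1]),e(q[3],q[2]))
t=np.load('top.npz',allow_pickle=True)['info'].item()
# triangulate outer rim corners top vs scene not needed: depth gave z=.080/.078
E
```

```text
[[ 4.947e-01 -3.590e-02]
 [ 4.790e-01  3.270e-02]
 [ 6.315e-01  6.990e-02]
 [ 6.475e-01 -1.000e-04]] [0.5632 0.0167]
(np.float64(0.1569), np.float64(13.19)) (np.float64(0.1569), np.float64(13.7)) (np.float64(0.0704), np.float64(102.9)) (np.float64(0.0718), np.float64(102.92))
```

```bash
python3 -m jog '0 0 0.05 0 0 -0.004 0; 0 0 0.05 0 0 0 0; 0 0 0.05 0 0 0 0; 0 0 0.03 0 0 0 0; 0 0 0.02 0 0 0 0; 0 0 0.02 0 0 0 0; 0 0 0.009 0 0 0 0; 0 0 0 0 0 0 0' 30; python3 go.py .563 .0167 .056 13.3
```

```text
t: 2.95
eef_pos: [0.5625, 0.0176, 0.0552]
tool_rot: [[-0.973, -0.231, -0.002], [-0.231, 0.973, 0.0], [0.002, 0.001, -1.0]]
contact_force: [-0.2, -0.1, 0.2]
width: 0.0852
finger_force: 0.0
t 2.95 p [0.5625 0.0176 0.0552] yaw -166.65 tilt z [-2.3e-03  4.0e-04 -1.0e+00] j [-0.167  0.718  1.722  0.     0.703 -1.971] w 0.08524269164442626 F [-0.23 -0.09  0.2 ] ff 0.0
shift tool axes/.8 [-0.0003 -0.0013 -0.001 ] world d [ 0.0005 -0.0009  0.0008]   rz/90 (tool):  [np.float64(-1.9995), np.float64(0.0005)]
```

```bash
python3 -m jog '0 -0.0012 0 0 0 0 0; 0 0 0 0 0 0 0.15; 0 0 0 0 0 0 0.25; 0 0 0 0 0 0 0.35; 0 0 0 0 0 0 0.35; 0 0 0 0 0 0 0.35;0 0 0 0 0 0 0.35' 30
```

```text
t: 3.65
eef_pos: [0.5643, 0.0163, 0.0573]
tool_rot: [[-0.973, -0.231, 0.002], [-0.231, 0.973, -0.0], [-0.002, -0.001, -1.0]]
contact_force: [-0.4, 0.4, 5.6]
width: 0.0694
finger_force: 35.7
```

```bash
python3 -m jog '0 0 -0.005 0 0 0 0.35; 0 0 -0.012 0 0 0 0.35; 0 0 -0.025 0 0 0 0.35; 0 0 -0.03 0 0 0 0.35; 0 0 -0.035 0 0 0 0.35; 0 0 -0.035 0 0 0 0.35; 0 0 -0.025 0 0 0 0.35; 0 0 -0.012 0 0 0 0.35'; python3 go.py .582 .2023 .20 25.1
python3 - <<'E'
from h import *
im,d,i=snap('scene'); save('s2.png',im)
E
```

```text
t: 4.45
eef_pos: [0.5642, 0.0161, 0.2017]
tool_rot: [[-0.973, -0.231, 0.003], [-0.231, 0.973, -0.001], [-0.003, -0.001, -1.0]]
contact_force: [1.0, -0.5, -1.6]
width: 0.0696
finger_force: 34.9
t 4.45 p [0.5642 0.0161 0.2017] yaw -166.64 tilt z [ 3.5e-03 -7.0e-04 -1.0e+00] j [-0.169  0.493  1.628 -0.     1.018 -1.973] w 0.06959601570080737 F [ 1.03 -0.5  -1.65] ff 34.92676913738251
shift tool axes/.8 [-0.0754  0.2213  0.002 ] world d [ 0.0178  0.1862 -0.0017]   rz/90 (tool):  [np.float64(1.8696), np.float64(-0.1304)]
```

View pics/s2.png

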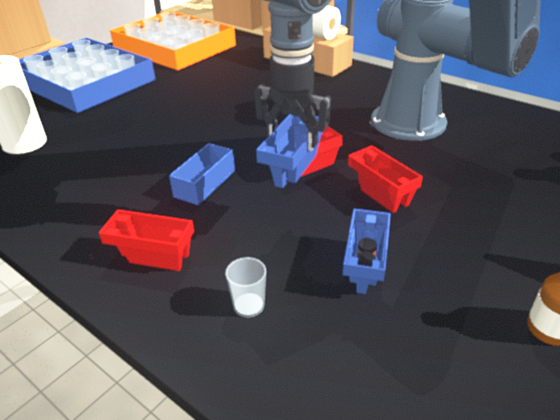

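The spare hangs level in the gripper at (290,150) and everything else is undisturbed. Next I'll turn it end for end, up in the clear.

```bash
python3 -m jog '0 0 0 0 0 0.03 0.35; 0 0 0 0 0 0.06 0.35; 0 0 0 0 0 0.085 0.35; 0 0 0 0 0 0.085 0.35; 0 0 0 0 0 0.085 0.35; 0 0 0 0 0 0.085 0.35; 0 0 0 0 0 0.085 0.35; 0 0 0 0 0 0.085 0.35' >/dev/null; python3 -m jog '0 0 0 0 0 0.085 0.35; 0 0 0 0 0 0.085 0.35; 0 0 0 0 0 0.085 0.35; 0 0 0 0 0 0.085 0.35; 0 0 0 0 0 0.085 0.35; 0 0 0 0 0 0.085 0.35; 0 0 0 0 0 0.085 0.35; 0 0 0 0 0 0.085 0.35' >/dev/null;  python3 -m jog '0 0 0 0 0 0.085 0.35; 0 0 0 0 0 0.085 0.35; 0 0 0 0 0 0.085 0.35; 0 0 0 0 0 0.085 0.35; 0 0 0 0 0 0.085 0.35; 0 0 0 0 0 0.08 0.35; 0 0 0 0 0 0.055 0.35; 0 0 0 0 0 0.03 0.35' >/dev/null; python3 -m jog '0 0 0 0 0 0 0.35'; python3 go.py .582 .2023 .20 25.1
```

```text
t: 7.0
eef_pos: [0.5626, 0.0164, 0.1981]
tool_rot: [[0.906, 0.424, -0.003], [0.424, -0.906, 0.0], [-0.002, -0.002, -1.0]]
contact_force: [-0.5, -0.0, -1.1]
width: 0.0696
finger_force: 34.9
t 7.0 p [0.5626 0.0164 0.1981] yaw 25.07 tilt z [-2.7e-03  4.0e-04 -1.0e+00] j [-0.169  0.498  1.631 -0.     1.016  0.964] w 0.0695791855895718 F [-0.46 -0.01 -1.07] ff 34.888957142829895
shift tool axes/.8 [ 0.1204 -0.2002 -0.0024] world d [0.0194 0.1859 0.0019]   rz/90 (tool):  [np.float64(-0.0004), np.float64(1.9996)]
```

```bash
python3 -m jog '0.0072 -0.012 0 0 0 0 0.35; 0.0145 -0.024 0 0 0 0 0.35; 0.0193 -0.032 0 0 0 0 0.35; 0.0205 -0.034 0 0 0 0 0.35; 0.0205 -0.034 0 0 0 0 0.35; 0.0193 -0.032 0 0 0 0 0.35; 0.012 -0.02 0 0 0 0 0.35; 0.0072 -0.012 0 0 0 0 0.35' >/dev/null; python3 -m jog '0 0 0 0 0 0 0.35;0 0 0 0 0 0 0.35' >/dev/null; python3 go.py .582 .2023 .13 25.1
python3 - <<'E'
from h import *; import m
for n in ['scene','wrist','top']:
    im,d,i=snap(n); np.savez(n+'3.npz',im=im,d=d,info=np.array(i,dtype=object))
    if n=='scene': s=im[90:330,220:460]
    if n=='wrist': w=im
    m.rims(n,save=n+'3.npz')
v=np.hstack([cv2.resize(s,(420,420),interpolation=cv2.INTER_CUBIC),cv2.resize(w,(380,420))]); save('c3.png',v)
E
```

```text
t 8.0 p [0.5827 0.2018 0.199 ] yaw 25.1 tilt z [-9.e-04 -7.e-04 -1.e+00] j [ 1.530e-01  5.630e-01  1.494e+00 -1.000e-03  1.086e+00  1.286e+00] w 0.06925667327744443 F [ 0.57 -0.7  -2.07] ff 34.896479845047
shift tool axes/.8 [-0.0004 -0.001   0.0862] world d [-0.0007  0.0005 -0.069 ]   rz/90 (tool):  [np.float64(-0.0), np.float64(2.0)]
scene [94. 84.] n 438 z [0.0347 0.0629 0.0653 0.0673] c [ 0.3819 -0.9984] size [0.304  0.3679] long axis deg 90.19
scene [202. 173.] n 393 z [0.0285 0.0539 0.0563 0.0577] c [ 0.564 -0.247] size [0.1611 0.0737] long axis deg 10.78
scene [370. 217.] n 496 z [0.1609 0.2137 0.219  0.2207] c [0.5874 0.2036] size [0.1549 0.0696] long axis deg 25.31
wrist [278. 220.] n 3719 z [0.1837 0.2164 0.2206 0.2217] c [0.604  0.2109] size [0.1125 0.0714] long axis deg 25.46
wrist [550. 337.] n 81 z [0.0138 0.0319 0.0364 0.0413] c [ 0.5857 -0.0384] size [0.3756 0.0156] long axis deg 76.39
top [142. 229.] n 658 z [0.1461 0.2187 0.2221 0.2233] c [0.5508 0.1761] size [0.0763 0.0912] long axis deg 115.12
top [411. 236.] n 632 z [0.0054 0.0578 0.0597 0.061 ] c [ 0.5619 -0.2472] size [0.1557 0.0724] long axis deg 10.79
```

View pics/c3.png

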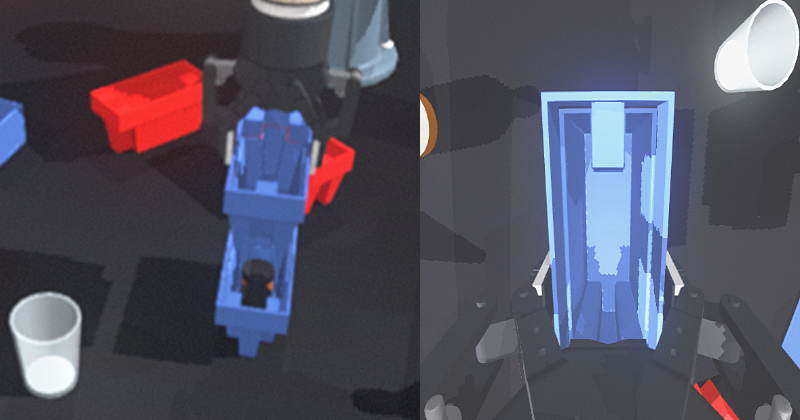

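The scene crop shows the spare held above the full crate with its middle lug (-x end) pointing away, so it is turned end for end. The wrist view agrees. I'll check that it's level before lowering.

```bash
python3 - <<'E'
from h import *
c=np.array([.5836,.2022]); a=np.radians(25.2); ex=np.array([np.cos(a),np.sin(a)]); ey=np.array([-ex[1],ex[0]])
for n in ['scene','wrist','top']:
    z=np.load(n+'3.npz',allow_pickle=True); P=cloud(z['info'].item(),z['d']).reshape(-1,3); h=z['im'].reshape(-1,3)
    hsv=cv2.cvtColor(z['im'],cv2.COLOR_RGB2HSV).reshape(-1,3); P=P[(hsv[:,0]>100)&(hsv[:,0]<130)&(hsv[:,1]>90)&(P[:,2]>.205)]
    q=np.c_[(P[:,:2]-c)@ex,(P[:,:2]-c)@ey]; 
    print(n,'x range',np.percentile(q[:,0],[.5,99.5]).round(4),'y range',np.percentile(q[:,1],[.5,99.5]).round(4))
    for lo,hi in [(-.09,-.07),(-.07,-.04),(-.04,.04),(.04,.07),(.07,.09)]:
        s=(q[:,0]>lo)&(q[:,0]<hi)&(abs(q[:,1])<.045)
        if s.sum()>15: print('  ',lo,hi,s.sum(),np.percentile(P[s,2],[90,97]).round(4))
E
```

```text
scene x range [-0.5703  0.0815] y range [-0.0352  0.3264]
   -0.09 -0.07 53 [0.2129 0.2141]
   -0.07 -0.04 199 [0.2143 0.2153]
   -0.04 0.04 206 [0.2649 0.4313]
   0.04 0.07 127 [0.2203 0.2209]
   0.07 0.09 417 [0.2199 0.2207]
wrist x range [-0.0381  0.0779] y range [-0.0359  0.0341]
   -0.04 0.04 4187 [0.2218 0.2224]
   0.04 0.07 1828 [0.2209 0.2218]
   0.07 0.09 1066 [0.2217 0.2222]
top x range [-0.189   0.0765] y range [-0.0611  0.0353]
   -0.09 -0.07 435 [0.4894 0.5485]
   -0.07 -0.04 675 [0.4664 0.541 ]
   -0.04 0.04 363 [0.3343 0.3557]
   0.04 0.07 76 [0.2227 0.2234]
   0.07 0.09 126 [0.2229 0.2235]
```

```bash
python3 -m jog '-0.0018 0 0.01 0 0 0 0.35; 0 0 0.02 0 0 0 0.35; 0 0 0.02 0 0 0 0.35; 0 0 0.015 0 0 0 0.35; 0 0 0.008 0 0 0 0.35; 0 0 0.004 0 0 0 0.35; 0 0 0 0 0 0 0.35; 0 0 0 0 0 0 0.35'; python3 go.py .582 .2023 .1313 25.1
```

```text
t: 8.95
eef_pos: [0.5822, 0.2015, 0.1383]
tool_rot: [[0.906, 0.424, 0.001], [0.424, -0.906, 0.0], [0.001, 0.0, -1.0]]
contact_force: [0.3, 0.9, -2.0]
width: 0.0694
finger_force: 34.9
t 8.95 p [0.5822 0.2015 0.1383] yaw 25.06 tilt z [ 1.2e-03  2.0e-04 -1.0e+00] j [0.152 0.64  1.544 0.    0.956 1.285] w 0.06940080169992617 F [ 0.28  0.88 -2.  ] ff 34.91073131561279
shift tool axes/.8 [ 0.0001 -0.001   0.0087] world d [-0.0002  0.0008 -0.007 ]   rz/90 (tool):  [np.float64(-0.0004), np.float64(1.9996)]
```

```bash
python3 -m jog '0 -0.001 0.0012 0 0 0 0.35; 0 0 0.0012 0 0 0 0.35; 0 0 0.0012 0 0 0 0.35; 0 0 0.0012 0 0 0 0.35; 0 0 0 0 0 0 0.35'; python3 -m jog '0 0 0.001 0 0 0 0.35; 0 0 0 0 0 0 0.35'; python3 -m jog '0 0 0.001 0 0 0 0.35; 0 0 0 0 0 0 0.35'
```

```text
t: 9.45
eef_pos: [0.5813, 0.2022, 0.1337]
tool_rot: [[0.906, 0.424, -0.0], [0.424, -0.906, -0.0], [-0.0, -0.0, -1.0]]
contact_force: [0.3, -0.3, -2.5]
width: 0.0695
finger_force: 34.9
t: 9.65
eef_pos: [0.5814, 0.2022, 0.133]
tool_rot: [[0.906, 0.424, -0.0], [0.424, -0.906, -0.0], [-0.0, -0.0, -1.0]]
contact_force: [0.5, -0.4, -1.5]
width: 0.0695
finger_force: 34.9
t: 9.85
eef_pos: [0.5813, 0.2022, 0.1322]
tool_rot: [[0.906, 0.424, -0.0], [0.424, -0.906, -0.0], [-0.0, -0.0, -1.0]]
contact_force: [-0.4, 0.9, -2.5]
width: 0.0698
finger_force: 34.9
```

```bash
python3 -m jog '0 0 0.001 0 0 0 0.35; 0 0 0 0 0 0 0.35'; python3 -m jog '0 0 0.001 0 0 0 0.35; 0 0 0 0 0 0 0.35'
```

```text
t: 10.05
eef_pos: [0.5814, 0.2022, 0.1314]
tool_rot: [[0.906, 0.424, -0.0], [0.424, -0.906, 0.0], [-0.0, -0.0, -1.0]]
contact_force: [0.9, -0.0, -2.2]
width: 0.0697
finger_force: 34.9
t: 10.25
eef_pos: [0.5815, 0.2022, 0.1313]
tool_rot: [[0.906, 0.424, 0.0], [0.424, -0.906, 0.0], [0.0, 0.0, -1.0]]
contact_force: [-1.3, -0.3, 3.4]
width: 0.0696
finger_force: 35.4
```

Contact came at the predicted stacking height (0.1313). Now I'll release.

```bash
python3 -m jog '0 0 0 0 0 0 0.2; 0 0 0 0 0 0 0.15; 0 0 0 0 0 0 0.1; 0 0 0 0 0 0 0; 0 0 0 0 0 0 0; 0 0 0 0 0 0 0'; python3 - <<'E'
from h import *; import m
for n in ['scene','top']:
    im,d,i=snap(n); np.savez(n+'4.npz',im=im,d=d,info=np.array(i,dtype=object))
    if n=='scene': save('c4.png',cv2.resize(im[110:320,250:470],None,fx=2.8,fy=2.8,interpolation=cv2.INTER_CUBIC))
    m.rims(n,save=n+'4.npz')
E
```

```text
t: 10.85
eef_pos: [0.5814, 0.2022, 0.1305]
tool_rot: [[0.906, 0.424, -0.0], [0.424, -0.906, -0.0], [-0.0, -0.0, -1.0]]
contact_force: [0.4, 0.2, -0.1]
width: 0.0855
finger_force: 0.0
scene [94. 84.] n 442 z [0.0346 0.063  0.0654 0.0673] c [ 0.3817 -0.9957] size [0.307  0.3676] long axis deg 90.44
scene [202. 173.] n 383 z [0.0284 0.0539 0.0564 0.0576] c [ 0.5645 -0.2467] size [0.1594 0.0735] long axis deg 11.28
scene [368. 236.] n 431 z [0.1016 0.1469 0.1519 0.1534] c [0.5936 0.2076] size [0.1405 0.0699] long axis deg 25.03
top [411. 236.] n 630 z [0.0055 0.0576 0.0598 0.0609] c [ 0.5619 -0.2471] size [0.1558 0.0722] long axis deg 10.54
top [151. 236.] n 502 z [0.082  0.1527 0.1546 0.156 ] c [0.5395 0.1834] size [0.0917 0.0778] long axis deg 18.39
```

View pics/c4.png

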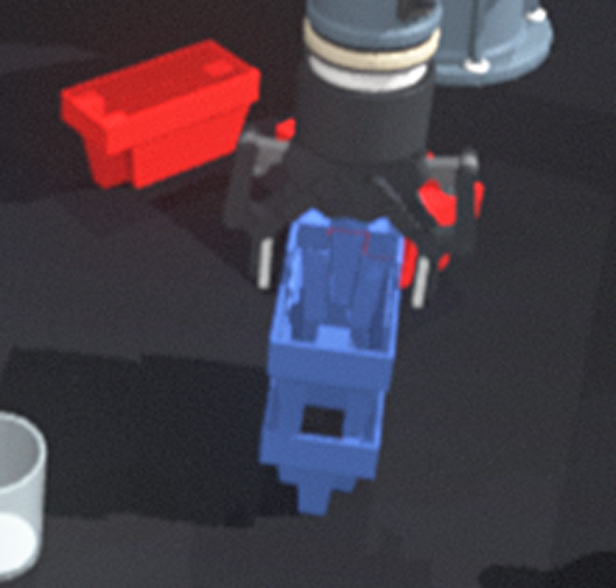

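The crop shows the spare stacked square on the full crate, rim at about 0.154 m, with both fingers clear on either side. I'll retreat upwards, then verify.

```bash
python3 -m jog '0 0 -0.01 0 0 0 0; 0 0 -0.02 0 0 0 0; 0 0 -0.04 0 0 0 0; 0 0 -0.05 0 0 0 0; 0 0 -0.05 0 0 0 0; 0 0 -0.03 0 0 0 0; 0 0 0 0 0 0 0' ; python3 -m jog '-0.05 0 0 0 0 0 0; -0.05 0 0 0 0 0 0; -0.05 0 0 0 0 0 0; 0 0 0 0 0 0 0; 0 0 0 0 0 0 0' | head -2; python3 - <<'E'
from h import *; import m
c=np.array([.582,.2024]); a=np.radians(25.1); ex=np.array([np.cos(a),np.sin(a)]); ey=np.array([-ex[1],ex[0]])
for n in ['scene','top']:
    im,d,i=snap(n); np.savez(n+'5.npz',im=im,d=d,info=np.array(i,dtype=object)); m.rims(n,save=n+'5.npz')
    P=cloud(i,d).reshape(-1,3); q=np.c_[(P[:,:2]-c)@ex,(P[:,:2]-c)@ey]
    for lo,hi in [(-.085,-.07),(.07,.085)]:
        s=(q[:,0]>lo)&(q[:,0]<hi)&(abs(q[:,1])<.045); print('  rim z',lo,np.nanpercentile(P[s,2],97).round(4))
    for lo,hi in [(-.045,-.025),(.025,.045)]:
        s=(q[:,1]>lo)&(q[:,1]<hi)&(abs(q[:,0])<.085); print('  side z',lo,np.nanpercentile(P[s,2],97).round(4))
    if n=='scene': A=im
    else: B=im
save('c5.png',np.hstack([cv2.resize(A[140:320,280:460],(400,400)),cv2.resize(B[150:290,80:220],(400,400))]))
E
```

```text
t: 11.65
eef_pos: [0.5839, 0.2027, 0.2962]
tool_rot: [[0.906, 0.424, 0.011], [0.424, -0.906, 0.002], [0.01, 0.003, -1.0]]
contact_force: [-0.2, -0.5, -0.4]
width: 0.0857
finger_force: 0.0
t: 12.15
eef_pos: [0.4719, 0.1511, 0.2904]
scene [94. 84.] n 434 z [0.0347 0.0625 0.0654 0.0672] c [ 0.3815 -0.9952] size [0.3686 0.3044] long axis deg 89.84
scene [202. 173.] n 393 z [0.0289 0.0536 0.0562 0.0576] c [ 0.5649 -0.2467] size [0.1588 0.0738] long axis deg 10.99
scene [368. 233.] n 612 z [0.1065 0.1477 0.1516 0.1525] c [0.5848 0.2033] size [0.1606 0.0699] long axis deg 25.14
  rim z -0.085 0.4527
  rim z 0.07 0.1521
  side z -0.045 0.1526
  side z 0.025 0.1527
top [137. 199.] n 439 z [0.0958 0.1501 0.1542 0.3605] c [0.5613 0.1798] size [0.2243 0.0845] long axis deg 35.9
top [411. 236.] n 649 z [0.0055 0.0574 0.0597 0.0608] c [ 0.5619 -0.2472] size [0.1558 0.0724] long axis deg 10.53
  rim z -0.085 0.1378
  rim z 0.07 0.155
  side z -0.045 0.1553
  side z 0.025 0.1424
```

View pics/c5.png

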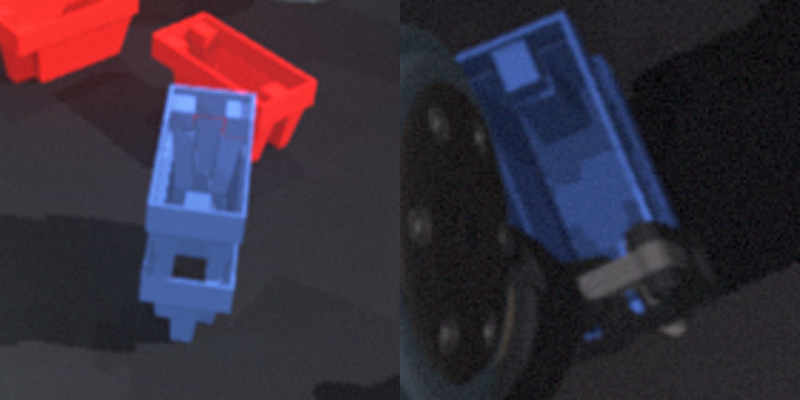

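The crops show the spare upright on the full crate, with its middle lug away from the robot over the full crate's corner lugs. I'll do a last numeric check on level, and on whether the full crate shifted.

```bash
python3 - <<'E'
from h import *
c=np.array([.584,.2028]); a=np.radians(25.1); ex=np.array([np.cos(a),np.sin(a)]); ey=np.array([-ex[1],ex[0]])
def g(f,lo,hi):
    z=np.load(f,allow_pickle=True); P=cloud(z['info'].item(),z['d']).reshape(-1,3); P=P[(P[:,2]>lo)&(P[:,2]<hi)]
    q=np.c_[(P[:,:2]-c)@ex,(P[:,:2]-c)@ey,P[:,2]]; return q[(abs(q[:,0])<.1)&(abs(q[:,1])<.05)]
q=g('scene5.npz',.135,.16)
for lo,hi in [(-.085,-.072),(-.072,-.04),(-.04,0),(0,.04),(.04,.072),(.072,.085)]:
    s=(q[:,0]>lo)&(q[:,0]<hi); print(lo,s.sum(),np.percentile(q[s,2],[90,97]).round(4))
for f in ['scene.npz','scene5.npz']:   # full crate, visible far end and side
    for zr in [(.058,.074),(.074,.082)]:
        q=g(f,*zr); print(f,zr,np.percentile(q[:,0],98).round(4),np.percentile(q[:,1],[2,98]).round(4))
E
```

```text
-0.085 218 [0.1518 0.1526]
-0.072 289 [0.1511 0.1524]
-0.04 61 [0.1533 0.1535]
0 71 [0.1533 0.1539]
0.04 138 [0.1529 0.1538]
0.072 411 [0.1522 0.1532]
scene.npz (0.058, 0.074) 0.0781 [-0.0323  0.0317]
scene.npz (0.074, 0.082) 0.0781 [-0.035   0.0345]
scene5.npz (0.058, 0.074) 0.0784 [-0.0332  0.0324]
scene5.npz (0.074, 0.082) 0.0778 [-0.0345  0.0339]
```

The spare is level to within 1 mm with its rim at 0.153–0.155 m, and the full crate hasn't moved. Handing in.

```bash
python3 -c "
from workcell import ctrl; print(ctrl.close_job())"
```

```text
the job is handed in; nothing more can be done
None
```

The empty blue crate is stacked end for end and level on the jar crate and let go; the jar crate and plain box measured unmoved, and the job was handed in at about 12 s.

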